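# Set three lenses in line from lamp to screen

## Robot

A 6-joint arm with a two-finger parallel gripper is mounted at the origin on the work surface. World frame = base frame: x ahead of the robot, y to its left, z up, the work surface at z = 0. Lengths are in m, angles in rad, forces in N, time in s.
With the tool pointing down it reaches from about 0.375 to 0.75 m from the base axis. Payload 9 kg.
Tool frame: the origin (TCP) lies on the centre line of the jaws, within the pads' length; the fingertips stand 11 mm ahead of it and the grasp point (between the pads) lies 8 mm behind it; z points along the fingers, y is the line along which they close (so a half turn about z gives the same grasp; the last joint's range is limited). The gripper opens to 85 mm and grips with 20 to 120 N. Pads are 22 mm wide; open, the fingers measure 114 mm over their backs; the gripper's body (76 mm by 85 mm) begins 54 mm behind the grasp point. The pads swing forward as they close: fully open they stand 13 mm farther back than shut.
Start: joints at [1.038, 0.104, 0.097, 1.564, 0, 1.353], TCP at [0.186, 0.571, 0.242] pointing down, gripper open.
Joint ranges: [-2.99, 2.99], [-0.84, 1.86], [-1.1, 1.16], [-1.84, 2.11], [-1.51, 1.56], [-3.14, 3.14]. Speed limits (rad/s): [2.22, 2.22, 2.57, 3.14, 3.14, 3.14].

## Interface

Orientations are given as [roll, pitch, yaw] about the fixed x, y, z axes, in that order (R = Rz(yaw) Ry(pitch) Rx(roll)).
In Python, from station import sensors, snapshot, close_job gives the robot as it stands.
- The arm moves only by the tool arm_command, never from a script. Its argument "moves" is a list of rows, each a list of 4 numbers: the shift along the tool's x, y, z in units of 40 mm (1.0 is 40 mm), then the turn about the tool's z in units of 8 degrees (1.0 is 8 degrees). A call has 1 to 8 rows; each row shifts and turns the commanded pose from where the row before left it, along the tool's axes as they then stand; what a row does not reach is not made up. A row lasts 1/10 s, in which the tool goes at most 50 mm and 8.59 degrees, less where a joint would pass 70% of its speed; a pose out of reach is approached as far as the arm can. A call is refused whole if a number of a shift passes 1 or a number of a turn 1, either way. A call with a gripper value outside its range is refused whole. "gripper" is the closure in counts, from 0 (fully open) to 255 (shut), set as the call begins (left out, the last holds). The fingers move at their own pace and stop on an object; "squeeze" is the grip in N (left out, the last holds). Time passes only in rows, so rows that do not move let the fingers close. It gives the time, the measured TCP pose, the force, the opening and the grip force at its end, in the units of the state.
- sensors.read_state(): the state, without advancing time (a new reading comes with each control period).
- snapshot(name): name is "scene" or "top" or "wrist"; returns a dict with "image" (480x640x3 uint8, red, green, blue), "vfov" (degrees; the focal length in pixels is half the picture's height over the tangent of half this angle, whatever the lens; pixels are square), "cx", "cy" (the principal point, pixels), "world_from_camera" (4x4, takes a point from camera to world coordinates); the wrist camera has in their place "T_tool_cam" (4x4, takes a point from camera to tool coordinates, whose origin is the TCP and whose axes are the flange's). Camera axes: x right, y down, z forward; pixel columns grow to the right and rows downward; lengths in m; the calibration is good to about 2 mm. A picture is of the moment at which its call begins: read the wrist's pose just before it. There is no depth.
- close_job(): hands the job in; it is judged then, once.
The state is a dict: "t": time; "q": joint angles; "dq": joint speeds; "joint_torque": joint torques, N m; "tool_pos": TCP position; "tcp_rot": TCP orientation; "ft_force": force on the tool from outside, world axes, zero at the start; "moment": the same for the moment, N m; "width": finger opening in m; "gripper_force": force on a finger pad.
Only numpy, scipy, OpenCV 4.12 (cv2) and the standard library are available. Lean on these libraries where they do the work, as an engineer would, in place of code of your own. Each camera call takes 0.05 s, during which the arm holds its last target. There are 200 camera calls.

## Task

Set up the lens train on the rail: starting at the lamp and working towards the screen, stand the largest round lens on the plate nearest the lamp, then the medium one on the middle plate, then the smallest on the plate nearest the screen. Set each one down (do not drop it) centred on its plate, upright and facing squarely along the line from lamp to screen. Leave the two square filter holders where they stand.

Things in the scene. Friction and masses are not known exactly. Their poses are not given: they have to be found in the camera images.
- lens_large: the largest round lens mount, loose, upright, 250 g: black ring 72 mm across, 14 mm thick, round a clear lens, on a post with a round silvery foot 48 mm across. Grip tab on top of the ring, 20 mm wide (x), 14 mm thick (y), from 96 to 116 mm above the underside: pinch it across its 14 mm. Origin: centre of the foot's underside; z up; y: optical axis, square to the lens faces (both alike).
- lens_medium: the medium round lens mount, loose, upright, 250 g: black ring 52 mm across, 14 mm thick, round a clear lens, on a post with a round silvery foot 48 mm across. Grip tab on top of the ring, 20 mm wide (x), 14 mm thick (y), from 86 to 106 mm above the underside: pinch it across its 14 mm. Origin: centre of the foot's underside; z up; y: optical axis, square to the lens faces (both alike).
- lens_small: the smallest round lens mount, loose, upright, 250 g: black ring 34 mm across, 14 mm thick, round a clear lens, on a post with a round silvery foot 48 mm across. Grip tab on top of the ring, 20 mm wide (x), 14 mm thick (y), from 77 to 97 mm above the underside: pinch it across its 14 mm. Origin: centre of the foot's underside; z up; y: optical axis, square to the lens faces (both alike).
- filter_a: square filter holder, loose, not to be moved, one of two alike: a black square frame 60 x 60 mm, 14 mm thick, around a clear pane, its centre 60 mm above the underside, on a post with a square silvery foot 50 x 50 mm; tab on top, 110 mm high in all. Origin: centre of the underside; z up; y square to the pane.
- filter_b: square filter holder, loose, not to be moved, one of two alike: a black square frame 60 x 60 mm, 14 mm thick, around a clear pane, its centre 60 mm above the underside, on a post with a square silvery foot 50 x 50 mm; tab on top, 110 mm high in all. Origin: centre of the underside; z up; y square to the pane.
- plate_left: bare aluminium mounting plate, 64 x 64 mm, 10 mm thick, fixed on the dark rail: the one at the robot's left (+y) end. Origin: centre of its underside, so its flat top is 10 mm above the origin; y runs along the rail, the line from lamp to screen; z up. The three plates are about 140 mm apart.
- plate_middle: bare aluminium mounting plate, 64 x 64 mm, 10 mm thick, fixed on the dark rail: the middle one. Origin: centre of its underside, so its flat top is 10 mm above the origin; y runs along the rail, the line from lamp to screen; z up. The three plates are about 140 mm apart.
- plate_right: bare aluminium mounting plate, 64 x 64 mm, 10 mm thick, fixed on the dark rail: the one at the robot's right (-y) end. Origin: centre of its underside, so its flat top is 10 mm above the origin; y runs along the rail, the line from lamp to screen; z up. The three plates are about 140 mm apart.
- lamp: lamp house, fixed on one end of the rail (either end): white upright cylinder 72 mm across with aluminium cooling fins 82 mm across at the top and amber windows on two sides, 124 mm high, on a dark 60 mm square base. Origin: centre of the underside; z up; y along the rail.
- screen: viewing screen, fixed on the other end of the rail: white upright card 110 mm wide, 4 mm thick, its top edge 120 mm above the underside, on a short post and a dark base. Origin: centre of the underside; z up; y along the rail.
Things that resemble listed ones, but are neither listed nor needed, are in the scene too. Leave any blue or yellow look-alike of the lens_medium alone. What is shaped like the lens_small but purple is not meant.

How it is judged:
On the way, in this order (a step that is already met when the one before it is completed fails the run):
1. the largest lens stands released on the plate nearest the lamp (((y of lamp in the frame of plate_middle above 0 m and horizontal distance between lens_large and plate_left below 0.012 m and z of lens_large in the frame of plate_left between 0.006 and 0.014 m and angle between lens_large's own z axis and vertical below 0.1 rad and angle between the y axis of lens_large and the y axis of plate_left, either way round below 0.21 rad and contact force between lens_large and the fingers below 0.05 N and linear speed of lens_large below 0.03 m/s) or (y of lamp in the frame of plate_middle below 0 m and horizontal distance between lens_large and plate_right below 0.012 m and z of lens_large in the frame of plate_right between 0.006 and 0.014 m and angle between lens_large's own z axis and vertical below 0.1 rad and angle between the y axis of lens_large and the y axis of plate_right, either way round below 0.21 rad and contact force between lens_large and the fingers below 0.05 N and linear speed of lens_large below 0.03 m/s))), for 0.2 s.
2. then the medium lens stands released on the middle plate (((y of lamp in the frame of plate_middle above 0 m and horizontal distance between lens_large and plate_left below 0.012 m and z of lens_large in the frame of plate_left between 0.006 and 0.014 m and angle between each of lens_large, lens_medium's own z axis and vertical below 0.1 rad and angle between the y axis of lens_large and the y axis of plate_left, either way round below 0.21 rad and contact force between each of lens_large, lens_medium and the fingers below 0.05 N and linear speed of each of lens_large, lens_medium below 0.03 m/s and horizontal distance between lens_medium and plate_middle below 0.012 m and z of lens_medium in the frame of plate_middle between 0.006 and 0.014 m and angle between the y axis of lens_medium and the y axis of plate_middle, either way round below 0.21 rad) or (y of lamp in the frame of plate_middle below 0 m and horizontal distance between lens_large and plate_right below 0.012 m and z of lens_large in the frame of plate_right between 0.006 and 0.014 m and angle between each of lens_large, lens_medium's own z axis and vertical below 0.1 rad and angle between the y axis of lens_large and the y axis of plate_right, either way round below 0.21 rad and contact force between each of lens_large, lens_medium and the fingers below 0.05 N and linear speed of each of lens_large, lens_medium below 0.03 m/s and horizontal distance between lens_medium and plate_middle below 0.012 m and z of lens_medium in the frame of plate_middle between 0.006 and 0.014 m and angle between the y axis of lens_medium and the y axis of plate_middle, either way round below 0.21 rad))), for 0.2 s.
3. then the smallest lens stands released on the plate nearest the screen (((y of lamp in the frame of plate_middle above 0 m and horizontal distance between lens_large and plate_left below 0.012 m and z of lens_large in the frame of plate_left between 0.006 and 0.014 m and angle between each of lens_large, lens_medium, lens_small's own z axis and vertical below 0.1 rad and angle between the y axis of lens_large and the y axis of plate_left, either way round below 0.21 rad and contact force between each of lens_large, lens_medium, lens_small and the fingers below 0.05 N and linear speed of each of lens_large, lens_medium, lens_small below 0.03 m/s and horizontal distance between lens_medium and plate_middle below 0.012 m and z of lens_medium in the frame of plate_middle between 0.006 and 0.014 m and angle between the y axis of lens_medium and the y axis of plate_middle, either way round below 0.21 rad and horizontal distance between lens_small and plate_right below 0.012 m and z of lens_small in the frame of plate_right between 0.006 and 0.014 m and angle between the y axis of lens_small and the y axis of plate_right, either way round below 0.21 rad) or (y of lamp in the frame of plate_middle below 0 m and horizontal distance between lens_large and plate_right below 0.012 m and z of lens_large in the frame of plate_right between 0.006 and 0.014 m and angle between each of lens_large, lens_medium, lens_small's own z axis and vertical below 0.1 rad and angle between the y axis of lens_large and the y axis of plate_right, either way round below 0.21 rad and contact force between each of lens_large, lens_medium, lens_small and the fingers below 0.05 N and linear speed of each of lens_large, lens_medium, lens_small below 0.03 m/s and horizontal distance between lens_medium and plate_middle below 0.012 m and z of lens_medium in the frame of plate_middle between 0.006 and 0.014 m and angle between the y axis of lens_medium and the y axis of plate_middle, either way round below 0.21 rad and horizontal distance between lens_small and plate_left below 0.012 m and z of lens_small in the frame of plate_left between 0.006 and 0.014 m and angle between the y axis of lens_small and the y axis of plate_left, either way round below 0.21 rad))), for 0.2 s.
At the end, for the whole second after the job is handed in: Largest lens on the plate nearest the lamp, medium on the middle one, smallest nearest the screen; each within 12 mm of the plate's centre, foot on the plate (4 mm), upright within 0.1 rad, optical axis along the rail within 0.21 rad (either way round), released and at rest (((y of lamp in the frame of plate_middle above 0 m and horizontal distance between lens_large and plate_left below 0.012 m and z of lens_large in the frame of plate_left between 0.006 and 0.014 m and angle between each of lens_large, lens_medium, lens_small's own z axis and vertical below 0.1 rad and angle between the y axis of lens_large and the y axis of plate_left, either way round below 0.21 rad and contact force between each of lens_large, lens_medium, lens_small and the fingers below 0.05 N and linear speed of each of lens_large, lens_medium, lens_small below 0.03 m/s and horizontal distance between lens_medium and plate_middle below 0.012 m and z of lens_medium in the frame of plate_middle between 0.006 and 0.014 m and angle between the y axis of lens_medium and the y axis of plate_middle, either way round below 0.21 rad and horizontal distance between lens_small and plate_right below 0.012 m and z of lens_small in the frame of plate_right between 0.006 and 0.014 m and angle between the y axis of lens_small and the y axis of plate_right, either way round below 0.21 rad) or (y of lamp in the frame of plate_middle below 0 m and horizontal distance between lens_large and plate_right below 0.012 m and z of lens_large in the frame of plate_right between 0.006 and 0.014 m and angle between each of lens_large, lens_medium, lens_small's own z axis and vertical below 0.1 rad and angle between the y axis of lens_large and the y axis of plate_right, either way round below 0.21 rad and contact force between each of lens_large, lens_medium, lens_small and the fingers below 0.05 N and linear speed of each of lens_large, lens_medium, lens_small below 0.03 m/s and horizontal distance between lens_medium and plate_middle below 0.012 m and z of lens_medium in the frame of plate_middle between 0.006 and 0.014 m and angle between the y axis of lens_medium and the y axis of plate_middle, either way round below 0.21 rad and horizontal distance between lens_small and plate_left below 0.012 m and z of lens_small in the frame of plate_left between 0.006 and 0.014 m and angle between the y axis of lens_small and the y axis of plate_left, either way round below 0.21 rad))); the robot touches nothing.
It fails at once if a square filter holder is moved more than 20 mm or tipped (distance of any of filter_a, filter_b from where it was at the start of the episode above 0.02 m or angle between any of filter_a, filter_b's own z axis and vertical above 0.3 rad).
It fails at once if a lens is dropped: let go with its foot more than 20 mm above the plates ((height (world z) of lens_large above 0.04 m and contact force between lens_large and anything else below 0.01 N) or (height (world z) of lens_medium above 0.04 m and contact force between lens_medium and anything else below 0.01 N) or (height (world z) of lens_small above 0.04 m and contact force between lens_small and anything else below 0.01 N)).
It also fails if it takes over 77 s, if anything falls off the work surface, if the arm or the gripper's body presses on something with over 40 N, if the wrist force passes 120 N, or if a joint passes its speed limit or range.

## Working session

There is one attempt and no reset: what is moved stays moved. The work goes in short steps, Python scripts to look and compute and a tool call to move; the robot and the scene stay as the last step left them, time stands still between calls to the robot, and variables do not carry over. Pictures are saved under pics/ and viewed, at most 14 in all, crops included, and the job is handed in when it is done.

Besides the shell and the picture viewer there is one more tool, called as name(argument=value, ...), one argument or row to a line, values as JSON. arm_command: Moves the arm, as the interface text tells. Its arguments: {"type":"object","properties":{"moves":{"type":"array","items":{"type":"array","items":{"type":"number"}}},"gripper":{"type":"number"},"squeeze":{"type":"number"}},"required":["moves"]}

```bash
mkdir -p pics; ls; cat > h.py <<'E'
import numpy as np, cv2, json, pickle
from station import sensors, snapshot
def save(n,f):
    s=snapshot(n); cv2.imwrite(f'pics/{f}.png',cv2.cvtColor(s['image'],cv2.COLOR_RGB2BGR)); pickle.dump(s,open(f'{f}.pkl','wb')); return s
def T(s,st=None):
    return np.array(s['world_from_camera'])
def ray(s,u,v,M):
    f=240/np.tan(np.radians(s['vfov'])/2)
    d=M[:3,:3]@np.array([(u-s['cx'])/f,(v-s['cy'])/f,1]); return M[:3,3],d
def onz(s,u,v,z,M=None):
    M=T(s) if M is None else M
    o,d=ray(s,u,v,M); return o+d*(z-o[2])/d[2]
def proj(s,p,M=None):
    M=T(s) if M is None else M
    f=240/np.tan(np.radians(s['vfov'])/2)
    c=M[:3,:3].T@(np.array(p)-M[:3,3]); return np.array([c[0]/c[2]*f+s['cx'],c[1]/c[2]*f+s['cy']])
E
python3 - <<'E'
from h import *
for n in('scene','top'):
    s=save(n,n+'0'); print(s['vfov'],s['cx'],s['cy'],np.round(T(s),3))
st=sensors.read_state(); print(st)
s=snapshot('wrist'); print(s['vfov'],s['T_tool_cam'])
E
```

```text
pics
56.14919364111811 321.6600969455483 235.797644428324 [[-0.87   0.317 -0.377  0.886]
 [ 0.493  0.559 -0.666  0.685]
 [-0.    -0.766 -0.643  0.723]
 [ 0.     0.     0.     1.   ]]
55.86262505282327 318.7805113327456 231.3347358373403 [[-0.02  -0.995  0.093  0.403]
 [-1.     0.018 -0.02   0.025]
 [ 0.019 -0.093 -0.995  1.091]
 [ 0.     0.     0.     1.   ]]
{'t': 0.1, 'q': array([1.03831855e+00, 1.04667015e-01, 9.65316471e-02, 1.56390666e+00,
       1.95948983e-05, 1.35310127e+00]), 'dq': array([ 0.00064537, -0.00038955,  0.00357916, -0.00011172, -0.00044868,
        0.00090154]), 'joint_torque': array([ 6.87271095e-03, -5.58203816e+01,  5.04724681e+01,  1.27761683e-02,
       -2.16693670e-04,  2.59797099e-05]), 'tool_pos': array([0.18559538, 0.5702641 , 0.24157555]), 'tcp_rot': array([-3.14038059e+00, -2.88177602e-04,  2.82680975e+00]), 'ft_force': array([-0.33336171,  0.04636437,  0.58784972]), 'moment': array([ 0.01749129,  0.00815455, -0.04360782]), 'gripper_force': 0.0, 'width': 0.08568477737186729}
68.69114351821197 [[ 3.80858639e-04 -9.60749780e-01 -2.77416139e-01  7.04692665e-02]
 [ 9.99999234e-01  3.90877244e-05  1.23750848e-03 -1.89481513e-04]
 [-1.17809243e-03 -2.77416398e-01  9.60749059e-01 -1.31597146e-01]
 [ 0.00000000e+00  0.00000000e+00  0.00000000e+00  1.00000000e+00]]
```

View pics/top0.png

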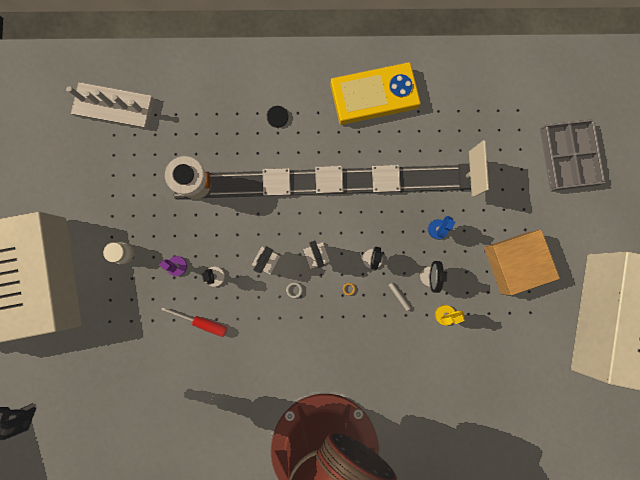

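View pics/scene0.png

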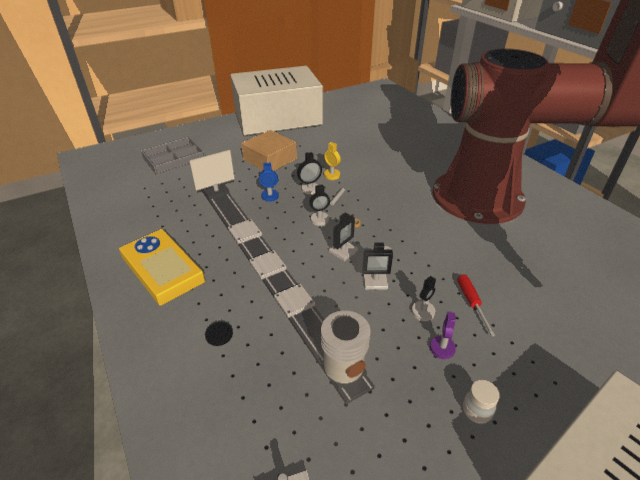

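Top view: the lamp is at the left (185,178), which is +y, and the screen is at (479,167). Plates are at (276,181), (329,179) and (386,178). Candidate positions are large (433,275), medium (374,258), small (213,277), with filters at (265,260) and (316,253).

```bash
python3 - <<'E'
from h import *
t=pickle.load(open('top0.pkl','rb'))
for n,u,v,z in [('pl',276,181,.02),('pm',329,179,.02),('pr',386,178,.02),('lamp',185,178,.12),('L',433,275,.05),('M',374,258,.05),('S',213,277,.05),('fa',265,260,.05),('fb',316,253,.05)]:
    print(n,np.round(onz(t,u,v,z),3))
im=cv2.imread('pics/top0.png')[215:310,190:460]
cv2.imwrite('pics/topc.png',cv2.resize(im,None,fx=2.96,fy=2.96,interpolation=cv2.INTER_CUBIC))
# plates mask
g=cv2.cvtColor(t['image'],cv2.COLOR_RGB2HSV); m=((g[...,1]<60)&(g[...,2]>165)).astype(np.uint8); m[:160]=0;m[200:]=0;m[:,:255]=0;m[:,410:]=0
n,l,s,c=cv2.connectedComponentsWithStats(m)
for i in range(1,n):
    if s[i,4]>100:
        r=cv2.minAreaRect(np.argwhere(l==i)[:,::-1].astype(np.float32)); print(s[i],r,[np.round(onz(t,*r[0],z),4) for z in(.015,.02)])
E
```

```text
pl [0.626 0.103 0.02 ]
pm [ 0.628 -0.024  0.02 ]
pr [ 0.629 -0.161  0.02 ]
lamp [0.615 0.292 0.12 ]
L [ 0.394 -0.257  0.05 ]
M [ 0.436 -0.122  0.05 ]
S [0.4   0.247 0.05 ]
fa [0.436 0.128 0.05 ]
fb [0.45  0.011 0.05 ]
[372 165  28  27 650] ((385.4227294921875, 177.95387268066406), (25.41824722290039, 26.41699981689453), 87.1375961303711) [array([ 0.6298, -0.161 ,  0.015 ]), array([ 0.6288, -0.1601,  0.02  ])]
[305 166  38  27 664] ((323.0455322265625, 179.13816833496094), (25.61951446533203, 36.93047332763672), 87.70938873291016) [array([ 0.6293, -0.0099,  0.015 ]), array([ 0.6283, -0.0098,  0.02  ])]
[255 168  35  27 634] ((271.9794006347656, 181.54640197753906), (25.882366180419922, 33.238407135009766), 87.39744567871094) [array([0.6254, 0.1131, 0.015 ]), array([0.6244, 0.1127, 0.02  ])]
```

View pics/topc.png

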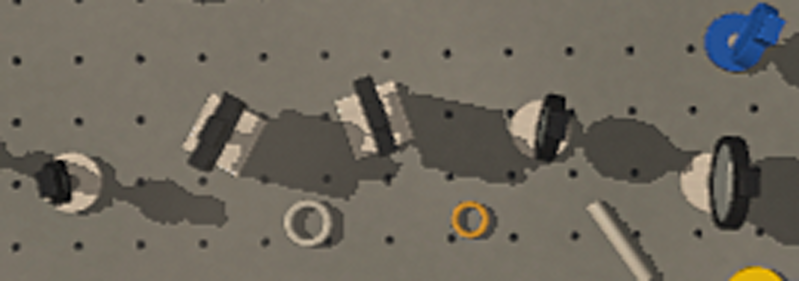

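Crop: small foot near crop (76,182), medium (541,130), large (711,182). The tabs and rings give rough yaws; I'll refine with the wrist camera, starting over the small lens on the way.

arm_command(
  moves=[
    [0,0,0,-0.75],
    [0,0,0,-0.75],
    [0,0,0,-0.75],
    [-0.8,-0.5,0,0],
    [-0.8,-0.5,0,0],
    [-0.8,-0.5,0,0],
    [-0.8,-0.5,0,0],
    [-0.8,-0.8,0,0],
  ],
)

```text
t: 0.95
tool_pos: [0.3467, 0.4579, 0.2419]
tcp_rot: [3.142, -0.0, -3.141]
ft_force: [0.1, 0.4, -0.1]
width: 0.0854
gripper_force: 0.0
```

arm_command(
  moves=[
    [-0.8,-0.8,0,0],
    [-0.6,-0.8,0,0],
    [0,-0.9,0,0],
    [0,-0.9,0,0],
    [0,-0.9,0,0],
    [0,-0.9,0,0],
    [0,0,0,0],
    [0,0,0,0],
  ],
)

```text
t: 1.75
tool_pos: [0.4017, 0.25, 0.2423]
tcp_rot: [3.141, 0.0, 3.139]
ft_force: [-0.1, 0.1, 0.4]
width: 0.0856
gripper_force: 0.0
```

```bash
cat >> h.py <<'E'
from scipy.spatial.transform import Rotation as Ro
def wrist(f):
    st=sensors.read_state(); s=snapshot('wrist')
    W=np.eye(4); W[:3,:3]=Ro.from_euler('xyz',st['tcp_rot']).as_matrix(); W[:3,3]=st['tool_pos']
    s['world_from_camera']=W@np.array(s['T_tool_cam']); s['tool']=W
    cv2.imwrite(f'pics/{f}.png',cv2.cvtColor(s['image'],cv2.COLOR_RGB2BGR)); pickle.dump(s,open(f'{f}.pkl','wb'))
    print(np.round(st['tool_pos'],4),np.round(st['tcp_rot'],4),st['t'],st['width']); return s
E
python3 -c "
from h import *
wrist('wS')"
```

```text
[0.4017 0.25   0.2423] [3.1412e+00 3.0000e-04 3.1392e+00] 1.75 0.08561463806633389
```

View pics/wS.png

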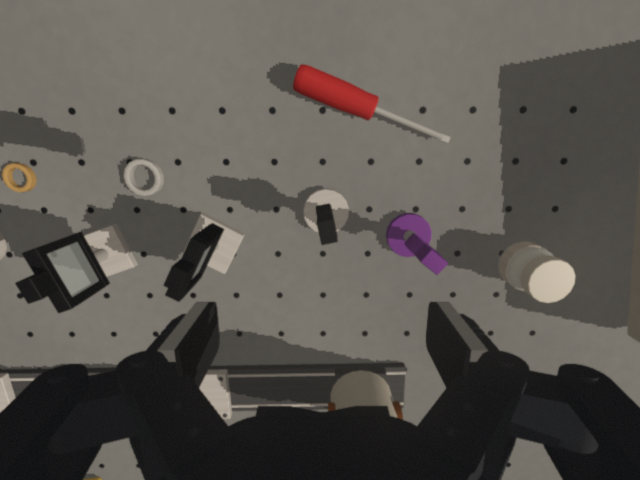

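Small lens foot is at (326,211) with its tab at about (327,228). The filters are at left, out of the way. Now over the large and medium lenses.

arm_command(
  moves=[
    [0,-1,0,0],
    [0,-1,0,0],
    [0,-1,0,0],
    [0,-1,0,0],
    [0,-1,0,0],
    [0,-1,0,0],
    [0,-1,0,0],
    [0,-1,0,0],
  ],
)

```text
t: 2.6
tool_pos: [0.4017, -0.0704, 0.2424]
tcp_rot: [3.141, 0.0, -3.141]
ft_force: [0.8, 0.6, 0.4]
width: 0.0856
gripper_force: 0.0
```

arm_command(
  moves=[
    [0,-1,0,0],
    [0,-1,0,0],
    [0,-1,0,0],
    [0,0,0,0],
    [0,0,0,0],
    [0,0,0,0],
  ],
)

```text
t: 3.2
tool_pos: [0.4017, -0.1885, 0.2422]
tcp_rot: [3.141, -0.0, -3.141]
ft_force: [-0.3, -0.3, -0.8]
width: 0.0853
gripper_force: 0.0
```

```bash
python3 -c "
from h import *
s=wrist('wL')
S=cv2.imread('pics/wS.png'); L=cv2.imread('pics/wL.png')
a=cv2.resize(S[180:270,275:375],(600,540),interpolation=cv2.INTER_CUBIC); cv2.imwrite('pics/cS.png',a)"
```

```text
[ 0.4017 -0.1885  0.2422] [ 3.1410e+00 -2.0000e-04 -3.1407e+00] 3.2 0.08529242104858949
```

View pics/wL.png

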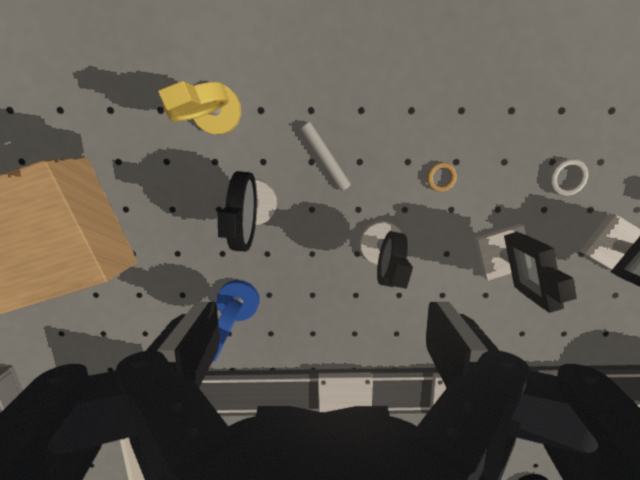

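View pics/cS.png

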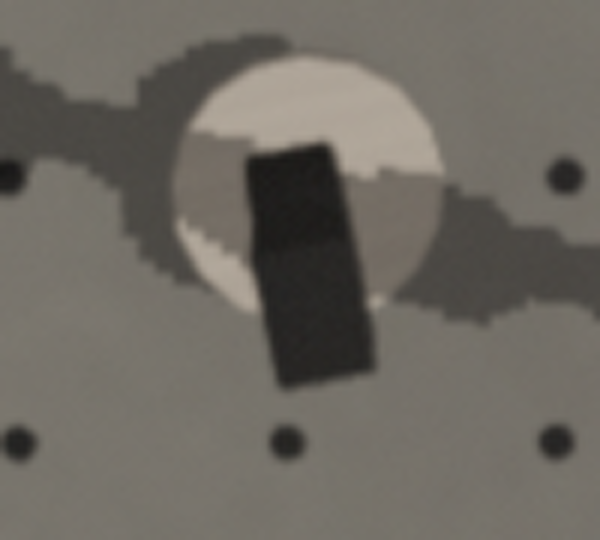

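Small: foot centre ≈ (326.3,211.2), tab top centre ≈ (327.7,232), long axis turned ~11°. The wL picture shows large at (240,210) with its tab at (229,222), and medium at (392,258) with its tab at (397,272). Both are enlarged next.

```bash
python3 -c "
from h import *
S=pickle.load(open('wS.pkl','rb'))
print('S foot',onz(S,326.3,211.2,.005),'tab',onz(S,327.7,232,.097))
L=cv2.imread('pics/wL.png')
a=cv2.resize(L[165:260,205:285],(480,570),interpolation=cv2.INTER_CUBIC)
b=cv2.resize(L[215:295,350:420],(312*1,570*1)) if 0 else cv2.resize(L[210:305,355:408],(318,570),interpolation=cv2.INTER_CUBIC)
o=np.hstack([a,b]).astype(float); o=255*(o/255)**.5
cv2.imwrite('pics/cLM.png',o.astype(np.uint8)) ; print(o.shape)
"
```

```text
S foot [0.40148501 0.25467514 0.005     ] tab [0.40108302 0.2546652  0.097     ]
(570, 798, 3)
```

View pics/cLM.png

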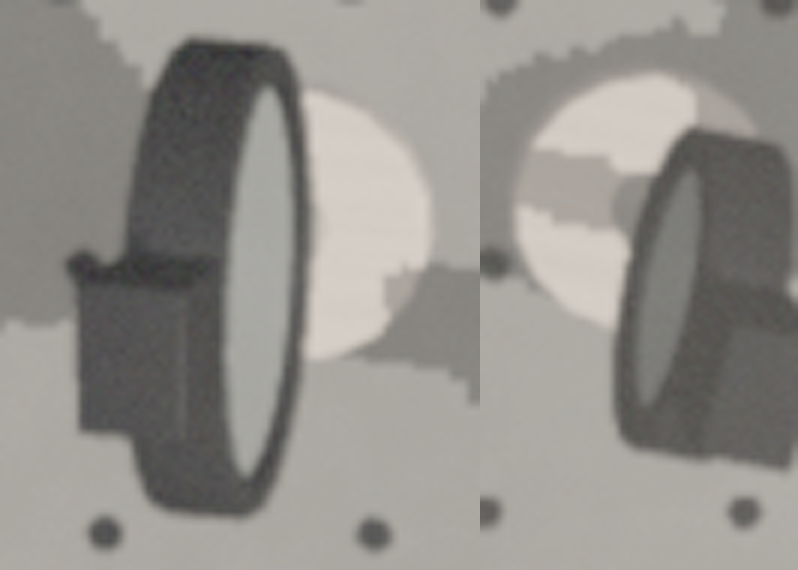

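Large tab-top corners in the crop are (78,280), (187,287), (187,440), (80,430), and its foot centre is about (298,224). Medium foot centre is about (648,205), with its tab cut off on the right.

```bash
python3 -c "
from h import *
S=pickle.load(open('wL.pkl','rb'))
print('L foot',onz(S,254.7,202.3,.005),'tab',onz(S,227.2,224.8,.116))
c=[onz(S,205+u/6,165+v/6,.116)[:2] for u,v in [(78,280),(187,287),(187,440),(80,430)]]
print(np.round(c,4)); 
for a,b in((0,1),(1,2),(3,2),(0,3)):
  d=c[b]-c[a]; print(np.linalg.norm(d),np.degrees(np.arctan2(d[1],d[0])))
print('M foot',onz(S,383,244.2,.005))
S=pickle.load(open('wS.pkl','rb'))
c=[onz(S,275+u/6,180+v/6,.097)[:2] for u,v in [(262,252),(345,235),(375,370),(283,388)]]
for a,b in((0,1),(1,2),(3,2),(0,3)):
  d=c[b]-c[a]; print(np.linalg.norm(d),np.degrees(np.arctan2(d[1],d[0])))
t=pickle.load(open('top0.pkl','rb'))
im=cv2.resize(t['image'][155:205,255:415],(800,250),interpolation=cv2.INTER_CUBIC); cv2.imwrite('pics/pl.png',im[...,::-1])
"
```

```text
L foot [ 0.39187345 -0.25944659  0.005     ] tab [ 0.39066431 -0.25973191  0.116     ]
[[ 0.3807 -0.2658]
 [ 0.3815 -0.2524]
 [ 0.4012 -0.2537]
 [ 0.3999 -0.2671]]
0.01347944357204093 86.30736893519386
0.019718914224705487 -3.818031296626076
0.01350841428725726 84.47856853806225
0.019287881052548535 -3.8864539764309716
M foot [ 0.43784506 -0.12158977  0.005     ]
0.011373001154740344 101.6888515247443
0.0192773756520449 12.617617206784262
0.012818257182666336 101.38066192456353
0.019239261336799523 8.313950346141151
```

View pics/pl.png

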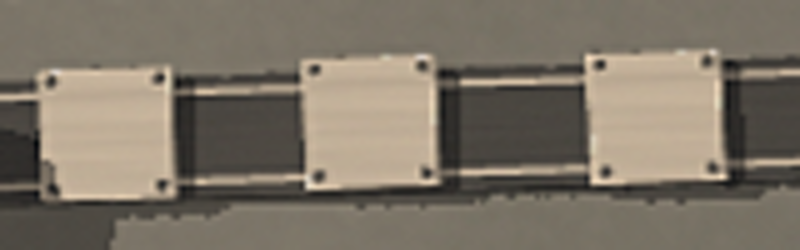

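```bash
python3 -c "
from h import *
t=pickle.load(open('top0.pkl','rb'));sc=pickle.load(open('scene0.pkl','rb'))
print('S foot top',onz(t,215.7,276.5,.005))
for u,v in((106.5,134),(370.5,123),(655,117.5)):
  p=onz(t,255+u/5,155+v/5,.02); print(p, proj(sc,p),proj(sc,p-[0,0,.01]))
w=pickle.load(open('wL.pkl','rb'))
p=onz(t,386,178.5,.02);print('right plate in wL',proj(w,p+[-.032,.032,0]),proj(w,p+[-.032,-.032,0]))
g=cv2.cvtColor(sc['image'],cv2.COLOR_RGB2HSV); m=((g[...,1]<60)&(g[...,2]>165)).astype(np.uint8)
n,l,s,c=cv2.connectedComponentsWithStats(cv2.morphologyEx(m,cv2.MORPH_OPEN,np.ones((5,5))))
for i in range(1,n):
    if 200<c[i][0]<330 and 210<c[i][1]<320: print(s[i],c[i])
"
```

```text
S foot top [0.40065157 0.24982679 0.005     ]
[0.62361192 0.10240525 0.02      ] [293.68886272 297.81497464] [293.88065452 301.03734073]
[ 0.62692945 -0.02428207  0.02      ] [267.21503557 262.04730408] [267.55676933 265.23267125]
[ 0.62741647 -0.16145688  0.02      ] [244.18812937 228.9589473 ] [244.6342106  232.07478212]
right plate in wL [371.85980384 376.33986769] [317.483027   376.33621325]
[315 218  10   7  64] [319.546875 221.265625]
[232 222  25  16 337] [244.74480712 229.82789318]
[253 254  29  19 428] [267.08878505 262.9228972 ]
[279 288  30  25 572] [293.58741259 299.22552448]
```

```bash
python3 -c "
from h import *
w=pickle.load(open('wS.pkl','rb'));v=pickle.load(open('wL.pkl','rb'))
print(proj(w,[.5936,.1344,.02]),proj(v,[.595,-.056,.02]))
for n in(w,v):
  g=n['image'][385].astype(int).sum(1)
  print([ (i,g[i]) for i in range(190,240)][::2], [(i,g[i]) for i in range(310,325,1)],[(i,g[i]) for i in range(425,445)])
"
```

```text
[223.93978347 375.08302742] [434.26483713 376.04111629]
[(190, np.int64(74)), (192, np.int64(67)), (194, np.int64(73)), (196, np.int64(81)), (198, np.int64(113)), (200, np.int64(354)), (202, np.int64(486)), (204, np.int64(486)), (206, np.int64(488)), (208, np.int64(486)), (210, np.int64(486)), (212, np.int64(484)), (214, np.int64(485)), (216, np.int64(483)), (218, np.int64(483)), (220, np.int64(431)), (222, np.int64(325)), (224, np.int64(313)), (226, np.int64(281)), (228, np.int64(212)), (230, np.int64(134)), (232, np.int64(131)), (234, np.int64(135)), (236, np.int64(139)), (238, np.int64(129))] [(310, np.int64(132)), (311, np.int64(131)), (312, np.int64(133)), (313, np.int64(137)), (314, np.int64(133)), (315, np.int64(130)), (316, np.int64(131)), (317, np.int64(132)), (318, np.int64(133)), (319, np.int64(133)), (320, np.int64(134)), (321, np.int64(135)), (322, np.int64(129)), (323, np.int64(135)), (324, np.int64(133))] [(425, np.int64(341)), (426, np.int64(342)), (427, np.int64(341)), (428, np.int64(336)), (429, np.int64(339)), (430, np.int64(340)), (431, np.int64(334)), (432, np.in
[... 893 characters left out ...]
, np.int64(143)), (314, np.int64(140)), (315, np.int64(143)), (316, np.int64(144)), (317, np.int64(173)), (318, np.int64(308)), (319, np.int64(453)), (320, np.int64(475)), (321, np.int64(463)), (322, np.int64(442)), (323, np.int64(433)), (324, np.int64(435))] [(425, np.int64(134)), (426, np.int64(132)), (427, np.int64(136)), (428, np.int64(133)), (429, np.int64(138)), (430, np.int64(137)), (431, np.int64(161)), (432, np.int64(212)), (433, np.int64(239)), (434, np.int64(309)), (435, np.int64(423)), (436, np.int64(472)), (437, np.int64(475)), (438, np.int64(466)), (439, np.int64(444)), (440, np.int64(452)), (441, np.int64(468)), (442, np.int64(475)), (443, np.int64(475)), (444, np.int64(419))]
```

Plate positions agree across views: left ≈ (0.624, 0.105), middle ≈ (0.627, −0.024), right ≈ (0.627, −0.161). Large is at (0.391, −0.260), turned −3.9°. Going to grasp it.

arm_command(
  moves=[
    [0.27,-0.9,0,0],
    [0,-0.88,0,0],
    [0,0,0,0.49],
    [0,0,0.8,0],
    [0,0,0.8,0],
    [0,0,0.8,0],
    [0,0,0.6,0],
    [0,0,0.3,0],
  ],
  gripper=60,
  squeeze=40,
)

```text
t: 4.05
tool_pos: [0.3902, -0.2588, 0.1082]
tcp_rot: [3.14, -0.002, 3.075]
ft_force: [-0.4, -0.3, -0.5]
width: 0.0654
gripper_force: 0.0
```

arm_command(
  moves=[
    [0,0,0.25,0],
    [0,0,0,0],
    [0,0,0,0],
  ],
)

```text
t: 4.35
tool_pos: [0.3909, -0.261, 0.1013]
tcp_rot: [-3.141, 0.001, 3.073]
ft_force: [-0.2, -0.5, 0.3]
width: 0.0652
gripper_force: 0.0
```

```bash
python3 -c "
from h import *
wrist('g1')"
```

```text
[ 0.3909 -0.261   0.1013] [-3.1407e+00  9.0000e-04  3.0730e+00] 4.35 0.06518849953408701
```

View pics/g1.png

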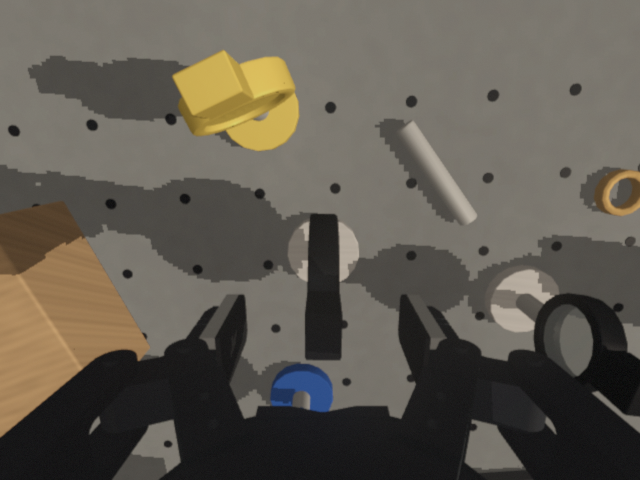

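The tab (324,345) sits squarely between the pads at (235,325) and (410,325). Closing.

arm_command(
  moves=[
    [0,0,0,0],
    [0,0,0,0],
    [0,0,0,0],
    [0,0,0,0],
    [0,0,0,0],
    [0,0,0,0],
  ],
  gripper=255,
  squeeze=50,
)

```text
t: 5.0
tool_pos: [0.3906, -0.2609, 0.1006]
tcp_rot: [-3.141, 0.0, 3.073]
ft_force: [-0.6, 0.5, 4.4]
width: 0.0129
gripper_force: 49.5
```

```bash
python3 -c "
from h import *
s=sensors.read_state();print(s['width'],s['gripper_force'],s['tool_pos'],s['tcp_rot'],s['ft_force'])"
```

```text
0.012939010038015139 49.507776437094435 [ 0.39060277 -0.26094881  0.10063847] [-3.14129691e+00  4.53617181e-04  3.07250268e+00] [-0.59440008  0.53246598  4.43777263]
```

arm_command(
  moves=[
    [0,0,-0.4,0],
    [0,0,-0.9,0],
    [0,0,-0.9,0],
    [0,0,-0.9,0],
    [0,0,-0.8,0],
    [0,0,0,-0.6],
    [-0.3,0.5,0,0],
    [-0.6,0.9,0,0],
  ],
)

```text
t: 5.8
tool_pos: [0.4252, -0.2051, 0.2557]
tcp_rot: [-3.142, -0.001, -3.131]
ft_force: [1.6, -0.3, -2.1]
width: 0.0134
gripper_force: 49.3
```

arm_command(
  moves=[
    [-0.6,0.9,0,0],
    [-0.6,0.9,0,0],
    [-0.6,0.9,0,0],
    [-0.6,0.9,0,0],
    [-0.6,0.9,0,0],
    [-0.6,0.9,0,0],
    [-0.6,0.9,0,0],
    [-0.6,0.9,0,0],
  ],
)

```text
t: 6.6
tool_pos: [0.6138, 0.0883, 0.2554]
tcp_rot: [3.142, -0.001, -3.127]
ft_force: [0.9, -0.4, -1.8]
width: 0.0131
gripper_force: 49.3
```

arm_command(
  moves=[
    [-0.5,0.5,0,0],
    [-0.3,0,0,0],
    [0,0,0,0],
    [0,0,0,0],
  ],
)

```text
t: 7.0
tool_pos: [0.6446, 0.1068, 0.2554]
tcp_rot: [3.142, -0.002, -3.127]
ft_force: [-0.2, -1.2, -2.5]
width: 0.0128
gripper_force: 49.4
```

```bash
python3 -c "
from h import *
s=sensors.read_state();print(s['width'],s['gripper_force'],s['tool_pos'],s['tcp_rot'],s['ft_force'],s['moment'])
w=wrist('p1');  p=[.6236,.105,.02]
for a in((-.032,-.032),(-.032,.032),(.032,-.032),(.032,.032)): print(proj(w,[p[0]+a[0],p[1]+a[1],.02]))"
```

```text
0.012784631666138295 49.35957965324633 [0.64456973 0.10681004 0.25538401] [ 3.14155292e+00 -1.75539181e-03 -3.12695940e+00] [-0.23402224 -1.16491212 -2.54766534] [-0.03045019  0.0014926   0.01970824]
[0.6446 0.1068 0.2554] [ 3.1416e+00 -1.8000e-03 -3.1270e+00] 7.0 0.012784631666138295
[289.53830521 160.40955326]
[352.38940045 161.37542896]
[290.1781247  221.93984866]
[350.07139626 222.80716151]
```

View pics/p1.png

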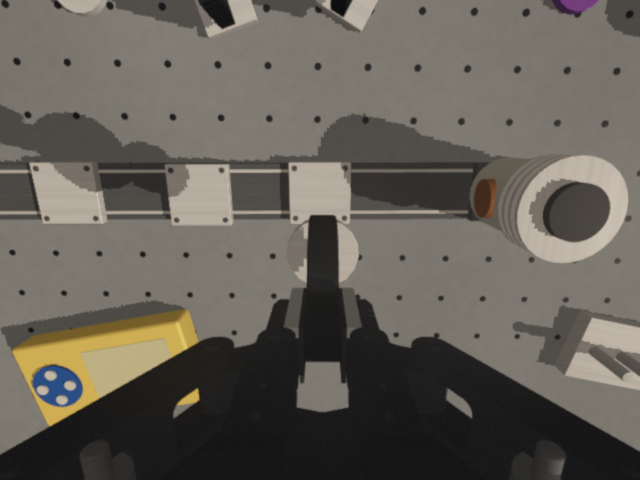

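Wrist view: left plate centre at (319.5,191.5), middle at (199.5,195), right at about (69,193). The held large foot is centred at (323,250).

```bash
python3 -c "
from h import *
w=pickle.load(open('p1.pkl','rb'))
for z in(.017,.02):
  for q in((319.5,191.5),(199.5,195),(69,193)): print(onz(w,*q,z))
print('foot',onz(w,323,250,.158)); print(w['tool'][:3,3])
"
```

```text
[0.62310223 0.10388081 0.017     ]
[ 0.62866314 -0.02249871  0.017     ]
[ 0.62859773 -0.15950735  0.017     ]
[0.62270657 0.10389526 0.02      ]
[ 0.6282224  -0.02145985  0.02      ]
[ 0.62815753 -0.15735793  0.02      ]
foot [0.64426375 0.10745863 0.158     ]
[0.64456973 0.10681004 0.25538401]
```

arm_command(
  moves=[
    [0.52,-0.08,0,0],
    [0,0,0,0],
    [0,0,0.8,0],
    [0,0,0.8,0],
    [0,0,0.8,0],
    [0,0,0.5,0],
    [0,0,0.2,0],
    [0,0,0,0],
  ],
)

```text
t: 7.85
tool_pos: [0.6237, 0.1032, 0.1317]
tcp_rot: [3.141, -0.001, -3.127]
ft_force: [0.2, -0.3, -2.1]
width: 0.0131
gripper_force: 49.3
```

arm_command(
  moves=[
    [0,0,0.05,0],
    [0,0,0.05,0],
    [0,0,0.05,0],
    [0,0,0,0],
  ],
)

```text
t: 8.25
tool_pos: [0.6245, 0.1035, 0.1266]
tcp_rot: [3.142, 0.001, -3.127]
ft_force: [0.4, 1.3, -2.9]
width: 0.0131
gripper_force: 49.3
```

arm_command(
  moves=[
    [0,0,0.05,0],
    [0,0,0.05,0],
    [0,0,0,0],
  ],
)

```text
t: 8.55
tool_pos: [0.6241, 0.1035, 0.1219]
tcp_rot: [3.141, -0.001, -3.127]
ft_force: [-0.2, 0.1, -2.3]
width: 0.0131
gripper_force: 49.3
```

arm_command(
  moves=[
    [0,0,0.03,0],
    [0,0,0.03,0],
    [0,0,0,0],
  ],
)

```text
t: 8.85
tool_pos: [0.6247, 0.1035, 0.1207]
tcp_rot: [3.142, 0.001, -3.127]
ft_force: [-0.6, 0.2, 4.0]
width: 0.0134
gripper_force: 50.1
```

Contact (force up from −2.3 to +4 N) at plate top ≈ 0.020. Release and rise.

arm_command(
  moves=[
    [0,0,0,0],
    [0,0,0,0],
    [0,0,0,0],
    [0,0,0,0],
    [0,0,-0.5,0],
    [0,0,-0.9,0],
    [0,0,-0.9,0],
    [0,0,-0.9,0],
  ],
  gripper=60,
)

```text
t: 9.65
tool_pos: [0.6241, 0.1035, 0.2492]
tcp_rot: [3.141, -0.0, -3.127]
ft_force: [0.9, 0.2, -0.4]
width: 0.0651
gripper_force: 0.0
```

```bash
python3 -c "
from h import *
w=wrist('p2')"
```

```text
[0.6241 0.1035 0.2492] [ 3.1415e+00 -1.0000e-04 -3.1269e+00] 9.65 0.0650720997261438
```

View pics/p2.png

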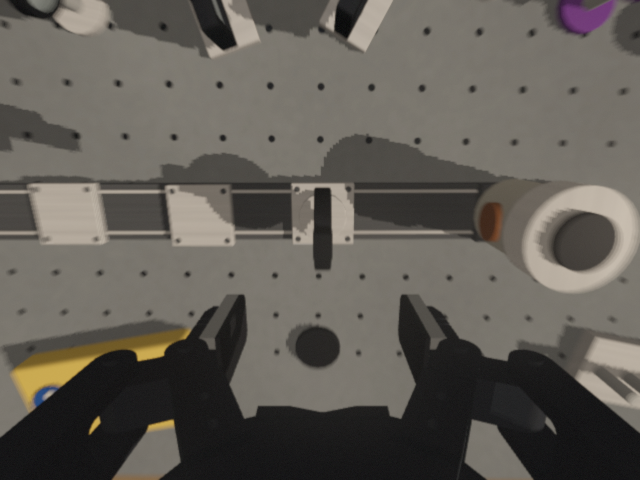

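Large stands released on the left plate, centred (322,213) and aligned with the rail. Over to medium.

arm_command(
  moves=[
    [0.8,-0.9,0,0],
    [0.8,-0.9,0,0],
    [0.8,-0.95,0,0],
    [0.8,-0.95,0,0],
    [0.8,-0.95,0,0],
    [0.73,-0.9,0,0],
    [0,0,0,0.95],
    [0,0,0,0],
  ],
)

```text
t: 10.5
tool_pos: [0.4379, -0.1223, 0.248]
tcp_rot: [-3.141, 0.001, 3.018]
ft_force: [-0.4, 0.4, -0.2]
width: 0.0651
gripper_force: 0.0
```

arm_command(
  moves=[
    [0,0,0,0],
    [0,0,0.3,0],
    [0,0,0,0],
  ],
)

```text
t: 10.8
tool_pos: [0.4382, -0.1202, 0.2339]
tcp_rot: [3.14, -0.002, 3.027]
ft_force: [-0.2, 0.3, -0.3]
width: 0.0655
gripper_force: 0.0
```

```bash
python3 -c "
from h import *
w=wrist('m1'); f=proj(w,[.4378,-.1216,.05]).astype(int);print(f)
u,v=f-[50,45]
im=cv2.resize(cv2.imread('pics/m1.png')[v:v+90,u:u+100],(800,600*90*8//600),interpolation=cv2.INTER_CUBIC) if 0 else cv2.resize(cv2.imread('pics/m1.png')[v:v+90,u:u+100],(666,600),interpolation=cv2.INTER_CUBIC)
cv2.imwrite('pics/m1c.png',(255*(im/255.)**.5).astype(np.uint8));print(u,v)"
```

```text
[ 0.4382 -0.1202  0.2339] [ 3.1404e+00 -2.2000e-03  3.0268e+00] 10.8 0.06547330074086051
[320 222]
270 177
```

View pics/m1c.png

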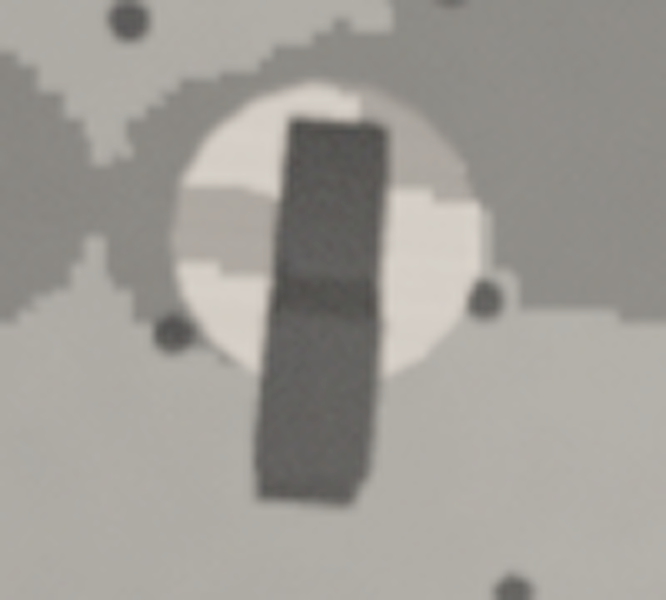

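Medium tab top is centred at crop (317,408) and turned about 3.6° more than the tool. Foot centre is at crop (331,241).

```bash
python3 -c "
from h import *
w=pickle.load(open('m1.pkl','rb'))
print(onz(w,317.6,238.3,.106),onz(w,319.7,213.2,.005))
c=[onz(w,270+u/6.66,177+v/6.66,.106)[:2] for u,v in [(272,318),(380,321),(369,475),(258,498)]]
for a,b in((0,1),(1,2),(0,3)):
  d=c[b]-c[a]; print(np.linalg.norm(d),np.degrees(np.arctan2(d[1],d[0])))
s=sensors.read_state();print(s['tool_pos'],s['tcp_rot'])
"
```

```text
[ 0.43742793 -0.12336699  0.106     ] [ 0.43762978 -0.12224922  0.005     ]
0.012282142438390722 81.78316113836769
0.018318486702242648 -10.330450240303769
0.02149206824986386 -11.409291643129272
[ 0.43825436 -0.12029032  0.23454875] [ 3.14055979e+00 -1.84102760e-03  3.02631624e+00]
```

arm_command(
  moves=[
    [0,-0.06,0,0.4],
    [0,0,0.8,0],
    [0,0,0.8,0],
    [0,0,0.8,0],
    [0,0,0.7,0],
    [0,0,0.3,0],
    [0,0,0.18,0],
    [0,0,0,0],
  ],
)

```text
t: 11.65
tool_pos: [0.4382, -0.1235, 0.0927]
tcp_rot: [3.141, -0.0, 2.968]
ft_force: [-0.0, -0.3, 0.3]
width: 0.0653
gripper_force: 0.0
```

arm_command(
  moves=[
    [0,0,0,0],
    [0,0,0,0],
    [0,0,0,0],
    [0,0,0,0],
    [0,0,0,0],
    [0,0,0,0],
  ],
  gripper=255,
)

```text
t: 12.25
tool_pos: [0.4387, -0.124, 0.0936]
tcp_rot: [-3.141, 0.002, 2.968]
ft_force: [0.4, -0.8, 5.5]
width: 0.0129
gripper_force: 49.9
```

arm_command(
  moves=[
    [0,0,-0.4,0],
    [0,0,-0.9,0],
    [0,0,-0.9,0],
    [0,0,-0.9,0],
    [0,0,-0.9,0],
    [0,0,-0.1,-0.7],
    [0,0,0,-0.65],
    [-0.4,0.2,0,0],
  ],
)

```text
t: 13.05
tool_pos: [0.4534, -0.1159, 0.2568]
tcp_rot: [-3.141, -0.0, -3.125]
ft_force: [-0.1, -0.8, -2.3]
width: 0.013
gripper_force: 48.9
```

arm_command(
  moves=[
    [-0.8,0.4,0,0],
    [-0.8,0.4,0,0],
    [-0.8,0.4,0,0],
    [-0.8,0.4,0,0],
    [-0.8,0.4,0,0],
    [-0.4,0.25,0,0],
    [0,0,0,0],
    [0,0,0,0],
  ],
)

```text
t: 13.85
tool_pos: [0.6283, -0.0226, 0.2557]
tcp_rot: [3.141, -0.002, -3.126]
ft_force: [-0.6, -0.2, -2.9]
width: 0.0132
gripper_force: 49.0
```

```bash
python3 -c "
from h import *
w=wrist('p3'); s=sensors.read_state();print(s['ft_force'],s['gripper_force'])
# foot centre: bright low-sat blob near predicted
p=w['tool'][:3,3]; f=proj(w,[p[0],p[1],p[2]-.09]);print('pred foot px',f)
g=cv2.cvtColor(w['image'],cv2.COLOR_RGB2HSV);print([int(x) for x in g[int(f[1])-5,int(f[0])-60:int(f[0])+60:3,2]])
"
```

```text
[ 0.6283 -0.0226  0.2557] [ 3.1412e+00 -2.0000e-03 -3.1263e+00] 13.85 0.013219911238149314
[ 0.14743837 -0.70927479 -2.66437236] 48.98894996700619
pred foot px [321.99664424 253.71476797]
[127, 126, 127, 129, 129, 130, 129, 128, 125, 122, 122, 121, 123, 123, 123, 119, 38, 39, 39, 40, 38, 39, 39, 40, 40, 49, 179, 182, 182, 182, 182, 182, 186, 134, 131, 130, 131, 131, 131, 131]
```

View pics/p3.png

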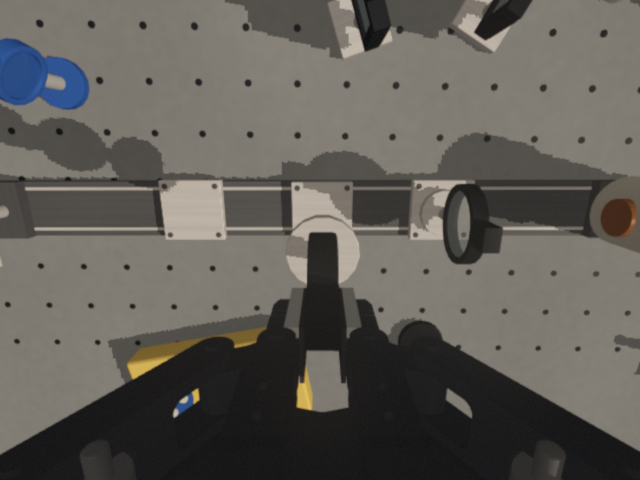

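The middle plate spans columns 291–353 and about rows 181–240. The held medium foot is centred at (323.5,252), and large on the left plate is still in place.

```bash
python3 -c "
from h import *
w=pickle.load(open('p3.pkl','rb'))
print(onz(w,322,210,.02),onz(w,323.5,252.5,.167),onz(w,322,181,.02),onz(w,194,209,.02))"
```

```text
[ 0.62588401 -0.02256087  0.02      ] [ 0.62699099 -0.02166027  0.167     ] [ 0.59550756 -0.02303221  0.02      ] [ 0.62690503 -0.15792121  0.02      ]
```

arm_command(
  moves=[
    [0,0,0.8,0],
    [0,0,0.8,0],
    [0,0,0.8,0],
    [0,0,0.6,0],
    [0,0,0.2,0],
    [0,0,0.1,0],
    [0,0,0.05,0],
    [0,0,0,0],
  ],
)

```text
t: 14.7
tool_pos: [0.6293, -0.0231, 0.1241]
tcp_rot: [-3.141, 0.002, -3.127]
ft_force: [-0.1, 0.2, -1.8]
width: 0.0128
gripper_force: 48.9
```

arm_command(
  moves=[
    [0,0,0.05,0],
    [0,0,0.03,0],
    [0,0,0,0],
  ],
)

```text
t: 15.0
tool_pos: [0.6287, -0.0228, 0.1196]
tcp_rot: [3.142, 0.0, -3.127]
ft_force: [0.6, 0.2, -2.6]
width: 0.0129
gripper_force: 48.9
```

arm_command(
  moves=[
    [0,0,0.05,0],
    [0,0,0.05,0],
    [0,0,0.03,0],
    [0,0,0,0],
    [0,0,0,0],
  ],
)

```text
t: 15.5
tool_pos: [0.6286, -0.0228, 0.1143]
tcp_rot: [3.142, -0.0, -3.127]
ft_force: [-0.1, -0.8, -3.4]
width: 0.0129
gripper_force: 48.9
```

arm_command(
  moves=[
    [0,0,0.03,0],
    [0,0,0,0],
  ],
)

```text
t: 15.7
tool_pos: [0.629, -0.0229, 0.1138]
tcp_rot: [-3.141, 0.001, -3.127]
ft_force: [-0.3, 0.6, 1.3]
width: 0.013
gripper_force: 49.6
```

arm_command(
  moves=[
    [0,0,0.02,0],
    [0,0,0,0],
    [0,0,0,0],
    [0,0,0,0],
    [0,0,0,0],
    [0,0,-0.5,0],
    [0,0,-0.9,0],
    [0,0,-0.9,0],
  ],
  gripper=60,
)

```text
t: 16.5
tool_pos: [0.6281, -0.0227, 0.2048]
tcp_rot: [3.141, -0.001, -3.127]
ft_force: [0.7, 0.1, 0.4]
width: 0.0656
gripper_force: 0.0
```

arm_command(
  moves=[
    [0,0,-0.9,0],
    [0,0,0,0],
    [0,0,0,0],
  ],
)

```text
t: 16.8
tool_pos: [0.6292, -0.023, 0.2411]
tcp_rot: [-3.141, 0.002, -3.127]
ft_force: [0.1, 0.1, 0.3]
width: 0.0655
gripper_force: 0.0
```

```bash
python3 -c "
from h import *
w=wrist('p4')
im=cv2.resize(cv2.imread('pics/p4.png')[140:290,240:500],(780,450)); cv2.imwrite('pics/p4c.png',im)"
```

```text
[ 0.6292 -0.023   0.2411] [-3.1412e+00  1.9000e-03 -3.1269e+00] 16.8 0.06548193135773882
```

View pics/p4c.png

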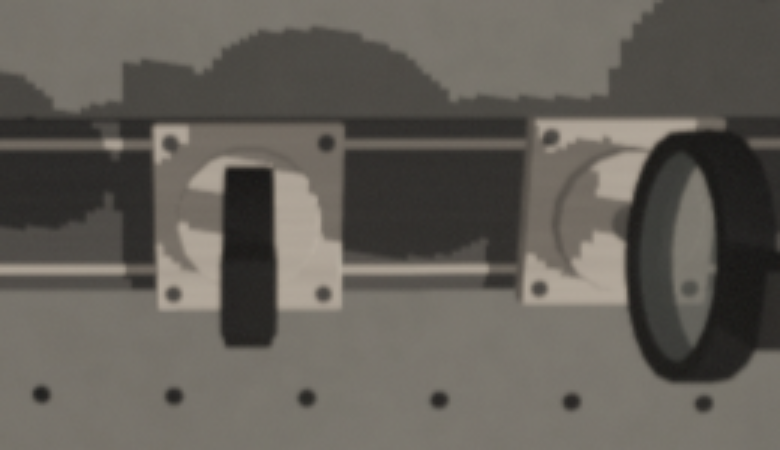

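Medium is centred on the middle plate and square; large is undisturbed. Now the small lens at (0.4013, 0.2547), turned +11°.

arm_command(
  moves=[
    [0.7,0.88,0,0],
    [0.7,0.88,0,0],
    [0.7,0.88,0,0],
    [0.7,0.88,0,0],
    [0.7,0.88,0,0],
    [0.7,0.88,0,0],
    [0.7,0.88,0,0],
    [0.68,0.87,0,0],
  ],
)

```text
t: 17.65
tool_pos: [0.3993, 0.256, 0.2386]
tcp_rot: [-3.141, -0.002, -3.127]
ft_force: [0.4, 0.7, 0.1]
width: 0.0656
gripper_force: 0.0
```

arm_command(
  moves=[
    [0,0,0,-0.65],
    [0,0,0,-0.6],
    [0,0,0,0],
    [0,0,0,0],
    [0,0,0,0],
  ],
)

```text
t: 18.15
tool_pos: [0.4013, 0.2547, 0.2397]
tcp_rot: [-3.142, -0.001, -2.955]
ft_force: [-0.4, -0.9, 0.3]
width: 0.0654
gripper_force: 0.0
```

```bash
python3 -c "
from h import *
w=wrist('s1'); g=cv2.cvtColor(w['image'],cv2.COLOR_RGB2HSV)
c=proj(w,[.4013,.2547,.005]);tt=proj(w,[.4013,.2547,.097]);print(c,tt)
v=g[...,2].copy()
y0,x0=int(c[1])-35,int(c[0])-35
d=(v[y0:y0+80,x0:x0+70]<48).astype(np.uint8)
n,l,s,ce=cv2.connectedComponentsWithStats(d)
for i in range(1,n):
  if s[i,4]>80:
    r=cv2.minAreaRect(np.argwhere(l==i)[:,::-1].astype(np.float32)); print(s[i],ce[i]+[x0,y0],r)
    for k in range(s[i,1],s[i,1]+s[i,3],4): q=np.where(l[k]==i)[0]; print(k+y0,q.min()+x0,q.max()+x0)
"
```

```text
[0.4013 0.2547 0.2397] [-3.1416e+00 -9.0000e-04 -2.9548e+00] 18.15 0.06544039147611637
[321.98295788 212.14450723] [321.98564594 233.77939138]
[ 27  29  16  38 558] [320.77060932 224.87455197] ((34.5, 47.5), (37.0, 15.0), 90.0)
206 314 326
210 314 327
214 314 327
218 314 328
222 313 328
226 314 328
230 314 328
234 314 328
238 314 328
242 314 328
```

Small is squarely aligned under the tool (column 321, predicted 322). Descend with a narrower opening, since purple is close by.

arm_command(
  moves=[
    [0,-0.02,0.8,0],
    [0,0,0.8,0],
    [0,0,0.8,0],
    [0,0,0.8,0],
    [0,0,0.5,0],
    [0,0,0.24,0],
    [0,0,0,0],
    [0,0,0,0],
  ],
  gripper=100,
)

```text
t: 19.0
tool_pos: [0.4021, 0.2543, 0.0837]
tcp_rot: [3.141, 0.001, -2.953]
ft_force: [-0.5, -0.2, 0.7]
width: 0.0519
gripper_force: 0.0
```

arm_command(
  moves=[
    [0,0,0,0],
    [0,0,0,0],
    [0,0,0,0],
    [0,0,0,0],
    [0,0,0,0],
    [0,0,0,0],
  ],
  gripper=255,
)

```text
t: 19.6
tool_pos: [0.4021, 0.2543, 0.0837]
tcp_rot: [-3.141, 0.002, -2.952]
ft_force: [-0.4, -2.1, 6.3]
width: 0.0125
gripper_force: 49.3
```

arm_command(
  moves=[
    [0,0,-0.4,0],
    [0,0,-0.9,0],
    [0,0,-0.9,0],
    [0,0,-0.9,0],
    [0,0,-0.9,0],
    [0,0,-0.5,0.6],
    [0,0,0,0.65],
    [-0.25,-0.45,0,0],
  ],
)

```text
t: 20.4
tool_pos: [0.4114, 0.2375, 0.2634]
tcp_rot: [3.141, 0.001, -3.128]
ft_force: [-0.4, 0.0, -3.4]
width: 0.013
gripper_force: 49.1
```

arm_command(
  moves=[
    [-0.5,-0.95,0,0],
    [-0.5,-0.95,0,0],
    [-0.5,-0.95,0,0],
    [-0.5,-0.95,0,0],
    [-0.5,-0.95,0,0],
    [-0.5,-0.95,0,0],
    [-0.5,-0.95,0,0],
    [-0.5,-0.95,0,0],
  ],
)

```text
t: 21.2
tool_pos: [0.5766, -0.0668, 0.2621]
tcp_rot: [3.141, -0.001, -3.127]
ft_force: [0.0, -0.5, -2.5]
width: 0.0131
gripper_force: 49.2
```

arm_command(
  moves=[
    [-0.5,-0.95,0,0],
    [-0.5,-0.95,0,0],
    [-0.25,-0.5,0,0],
    [0,0,0,0],
    [0,0,0,0],
    [0,0,0,0],
  ],
)

```text
t: 21.8
tool_pos: [0.6273, -0.1594, 0.2626]
tcp_rot: [3.141, -0.0, -3.126]
ft_force: [0.9, -0.3, -3.4]
width: 0.0133
gripper_force: 49.3
```

```bash
python3 -c "
from h import *
w=wrist('p5'); s=sensors.read_state(); print(s['gripper_force'])
p=s['tool_pos']; f=proj(w,[p[0],p[1],p[2]-.083]); print('foot pred',f)
for a in((-.032,-.032),(-.032,.032),(.032,-.032)): print(np.round(proj(w,[.6275+a[0],-.16+a[1],.02])),end=' ')
v=cv2.cvtColor(w['image'],cv2.COLOR_RGB2HSV)[...,2]
pc=proj(w,[.6275,-.16,.02])
for r in(-22,-15,-8): print(int(pc[1])+r,int(pc[0])-50,v[int(pc[1])+r,int(pc[0])-50:int(pc[0])+50].tolist())
r=int(f[1])
for k in(-12,0): print('foot',r+k,int(f[0])-55,v[r+k,int(f[0])-55:int(f[0])+55].tolist())
print('col',int(pc[1])-45,v[int(pc[1])-45:int(pc[1])+30,int(pc[0])-25].tolist())
"
```

```text
[ 0.6273 -0.1594  0.2626] [ 3.1410e+00 -4.0000e-04 -3.1261e+00] 21.8 0.013314038679721786
49.300742311170325
foot pred [322.13939375 256.99150436]
[291. 180.] [352. 181.] [292. 239.] 188 271 [113, 113, 113, 113, 113, 112, 113, 112, 113, 108, 90, 73, 71, 70, 71, 72, 69, 71, 71, 85, 140, 183, 172, 121, 84, 79, 80, 98, 146, 181, 185, 184, 184, 184, 184, 185, 185, 185, 185, 184, 185, 185, 185, 184, 185, 184, 183, 184, 184, 184, 184, 184, 183, 183, 170, 130, 125, 123, 124, 125, 123, 123, 123, 124, 124, 124, 124, 124, 124, 123, 123, 113, 81, 57, 54, 55, 63, 92, 120, 118, 100, 83, 81, 81, 82, 81, 82, 82, 81, 81, 81, 81, 82, 80, 81, 81, 81, 80, 80, 80]
195 271 [79, 81, 79, 79, 78, 80, 78, 80, 78, 71, 53, 50, 50, 49, 50, 48, 49, 49, 52, 70, 132, 182, 185, 184, 184, 184, 184, 184, 184, 184, 184, 184, 184, 184, 184, 185, 184, 183, 183, 183, 183, 183, 183, 183, 183, 183, 183, 183, 183, 183, 183, 183, 182, 183, 183, 183, 183, 183, 183, 182, 182, 182, 181, 175, 158, 155, 147, 130, 127, 126, 127, 125, 124, 122, 121, 122, 122, 122, 121, 112, 77, 57, 57, 55, 54, 56, 56, 55, 54, 56, 55, 56, 54, 54, 56
[... 1278 characters left out ...]
 122, 121, 118, 107, 91, 89, 90, 92, 92, 92, 92, 92, 91, 92, 92, 93, 98, 104, 112, 120, 127, 135, 148, 169, 180, 181, 182, 182, 182, 182, 182, 182, 182, 182, 183, 183, 182, 183, 183, 182, 183, 182, 182, 183, 182, 182, 182, 182, 183, 183, 184, 168, 132, 127, 128, 127, 127, 127, 128, 128, 127, 128, 127, 127, 126, 126, 125, 125]
col 165 [125, 125, 125, 124, 124, 124, 126, 126, 123, 111, 87, 80, 80, 80, 80, 81, 93, 138, 172, 172, 139, 90, 79, 79, 83, 115, 158, 178, 182, 182, 184, 185, 185, 185, 185, 185, 186, 187, 184, 184, 183, 183, 182, 181, 181, 181, 183, 182, 182, 182, 183, 183, 184, 186, 186, 187, 186, 184, 185, 184, 183, 182, 179, 171, 144, 111, 114, 142, 168, 180, 183, 183, 183, 182, 181]
```

The right plate edges (291–350) give a centre about 1 mm right of target. The foot is centred under the tool (284–360). Descend.

arm_command(
  moves=[
    [-0.02,-0.03,0.8,0],
    [0,0,0.8,0],
    [0,0,0.8,0],
    [0,0,0.7,0],
    [0,0,0.4,0],
    [0,0,0.15,0],
    [0,0,0,0],
    [0,0,0,0],
  ],
)

```text
t: 22.65
tool_pos: [0.6292, -0.1619, 0.1185]
tcp_rot: [-3.141, 0.002, -3.127]
ft_force: [0.4, -0.0, -2.3]
width: 0.0132
gripper_force: 49.3
```

arm_command(
  moves=[
    [0,0,0.05,0],
    [0,0,0.05,0],
    [0,0,0.05,0],
    [0,0,0,0],
    [0,0,0,0],
  ],
)

```text
t: 23.15
tool_pos: [0.6284, -0.1616, 0.1106]
tcp_rot: [3.141, -0.0, -3.127]
ft_force: [0.1, -0.5, -3.2]
width: 0.0134
gripper_force: 49.3
```

arm_command(
  moves=[
    [0,0,0.05,0],
    [0,0,0.05,0],
    [0,0,0.04,0],
    [0,0,0,0],
    [0,0,0,0],
  ],
)

```text
t: 23.65
tool_pos: [0.6284, -0.1616, 0.105]
tcp_rot: [3.141, -0.0, -3.127]
ft_force: [-0.0, -0.0, -2.2]
width: 0.013
gripper_force: 49.3
```

arm_command(
  moves=[
    [0,0,0.04,0],
    [0,0,0,0],
    [0,0,0,0],
  ],
)

```text
t: 23.95
tool_pos: [0.6287, -0.1618, 0.1038]
tcp_rot: [-3.141, 0.001, -3.127]
ft_force: [-0.2, -0.8, -1.4]
width: 0.0132
gripper_force: 49.6
```

arm_command(
  moves=[
    [0,0,0.03,0],
    [0,0,0,0],
    [0,0,0,0],
  ],
)

```text
t: 24.25
tool_pos: [0.6289, -0.1619, 0.1037]
tcp_rot: [-3.141, 0.001, -3.127]
ft_force: [-2.7, 0.4, 7.0]
width: 0.0133
gripper_force: 50.7
```

arm_command(
  moves=[
    [0,0,0,0],
    [0,0,0,0],
    [0,0,0,0],
    [0,0,0,0],
    [0,0,0,0],
    [0,0,-0.5,0],
    [0,0,-0.9,0],
    [0,0,-0.9,0],
  ],
  gripper=60,
)

```text
t: 25.05
tool_pos: [0.6279, -0.1614, 0.1947]
tcp_rot: [3.141, -0.001, -3.127]
ft_force: [0.9, -0.9, 0.4]
width: 0.0654
gripper_force: 0.0
```

arm_command(
  moves=[
    [0,0,-0.9,0],
    [0,0,-0.9,0],
    [0,0,0,0],
    [0,0,0,0],
    [0,0,0,0],
  ],
)

```text
t: 25.55
tool_pos: [0.6281, -0.1615, 0.2648]
tcp_rot: [3.141, -0.002, -3.127]
ft_force: [-1.0, 0.3, -0.0]
width: 0.0657
gripper_force: 0.0
```

```bash
python3 -c "
from h import *
w=wrist('p6')
v=cv2.cvtColor(w['image'],cv2.COLOR_RGB2HSV)[...,2]
print(proj(w,[.628,-.161,.117]),proj(w,[.628,-.161,.025]))
t=proj(w,[.628,-.161,.117]).astype(int)
x0,y0=t-[35,45]
d=(v[y0:y0+70,x0:x0+70]<46).astype(np.uint8); n,l,s,ce=cv2.connectedComponentsWithStats(d)
for i in range(1,n):
  if s[i,4]>80:
    print(s[i],ce[i]+[x0,y0])
    for k in range(s[i,1],s[i,1]+s[i,3],5): q=np.where(l[k]==i)[0]; print(k+y0,q.min()+x0,q.max()+x0)
t=snapshot('top'); v=cv2.cvtColor(t['image'],cv2.COLOR_RGB2HSV)[...,2]
for n,p,h in(('L',(.6232,.104),.136),('M',(.6275,-.023),.126),('S',(.628,-.161),.117)): print(n,proj(t,[*p,h]))
cv2.imwrite('pics/end.png',t['image'][...,::-1])
"
```

```text
[ 0.6281 -0.1615  0.2648] [ 3.1407e+00 -1.6000e-03 -3.1269e+00] 25.55 0.06567248195946031
[322.4491421  232.25688772] [322.23816845 211.33132922]
[ 27  19  15  37 515] [320.64660194 224.07378641]
206 315 327
211 314 327
216 315 327
221 314 327
226 314 327
231 314 327
236 314 327
241 314 328
L [271.49767072 171.04199858]
M [330.51744389 169.23114495]
S [393.1329383  168.98470433]
```

```bash
python3 -c "
from station import close_job
print(close_job())"
```

```text
the job is handed in; nothing more can be done
None
```

I set the three lenses down on their plates in order (large nearest the lamp, medium in the middle, small nearest the screen), each centred to within a few millimetres and square to the rail. The filter holders were not touched, and I handed the job in at about 26 s; no verdict came back.

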